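# Build a patty on toast on the plate warmer and switch its isolator on

## Robot

A 6-joint arm with a two-finger parallel gripper is mounted at the origin on a cart in front of the work surface, level with it; the furniture and walls round the work are solid. World frame = base frame: x ahead of the robot, y to its left, z up, the work surface at z = 0. Lengths are in m, angles in rad, forces in N, time in s.
With the tool pointing down it reaches from about 0.25 to 0.775 m from the base axis. Payload 4 kg.
Tool frame: the origin (TCP) lies at the very end of the fingers, on their centre line; the grasp point (between the pads) lies 19 mm behind it; z points along the fingers, y is the line along which they close (so a half turn about z gives the same grasp; the last joint's range is limited). The gripper opens to 85 mm and grips with 20 to 120 N. Pads are 22 mm wide; open, the fingers measure 114 mm over their backs; the gripper's body (76 mm by 85 mm) begins 54 mm behind the grasp point. The pads swing forward as they close: fully open they stand 13 mm farther back than shut.
Start: joints at [1.214, 0.087, 1.371, -0, 1.684, -0.103], TCP at [0.138, 0.532, 0.231] pointing down, gripper open.
Joint ranges: [-3.1, 3.1], [-0.76, 2.03], [0.27, 2.55], [-1.08, 4.22], [0.17, 2.65], [-2.57, 2.57]. Speed limits (rad/s): [2.79, 2.79, 3.14, 3.14, 3.14, 3.14].

## Interface

Orientations are given as [roll, pitch, yaw] about the fixed x, y, z axes, in that order (R = Rz(yaw) Ry(pitch) Rx(roll)).
In Python, from cell import monitor, vision, ticket gives the robot as it stands.
- The arm moves only by the tool move_arm, never from a script. Its argument "increments" is one flat list of numbers, 7 for each row, row after row: the shift along the tool's x, y, z in mm, then the turn, a rotation vector about the tool's x, y, z in degrees, then the closure, from 0 (fully open) to 1 (shut). In form: [x, y, z, ax, ay, az, claw, x, y, z, ax, ay, az, claw, ...]. A call has 1 to 10 rows; each row shifts and turns the commanded pose from where the row before left it, along the tool's axes as they then stand; what a row does not reach is not made up. A row lasts 1/8 s, in which the tool goes at most 62.5 mm and 10.7 degrees, less where a joint would pass 70% of its speed; a pose out of reach is approached as far as the arm can. A call with a gripper value outside its range is refused whole. The fingers move at their own pace and stop on an object; "newtons" is the grip in N (left out, the last holds). Time passes only in rows, so rows that do not move let the fingers close. It gives the time, the measured TCP pose, the force, the opening and the grip force at its end, in the units of the state.
- monitor.get_state(): the state, without advancing time (a new reading comes with each control period).
- vision.capture(name): name is "scene" or "top"; returns the picture (400x640x3 uint8, blue, green, red); there is no depth.
- vision.calibration(name): a dict with "K" (3x3 intrinsics, pixels), "T" (4x4, takes a point from camera to world coordinates). Camera axes: x right, y down, z forward; pixel columns grow to the right and rows downward; lengths in m; the calibration is good to about 2 mm. A picture is of the moment at which its call begins. calibration takes no time and is no camera call.
- ticket.finish_job(): hands the job in; it is judged then, once.
The state is a dict: "time_s": time; "joint_positions": joint angles; "qvel": joint speeds; "joint_efforts": joint torques, N m; "position": TCP position; "eef_rot": TCP orientation; "ft_force": force on the tool from outside, world axes, zero at the start; "ft_torque": the same for the moment, N m; "finger_gap": opening from 0.0 (shut) to 1.0 (fully open); "grip_force": force on a finger pad.
Only numpy, scipy, OpenCV 4.12 (cv2) and the standard library are available. Lean on these libraries where they do the work, as an engineer would, in place of code of your own. Each camera call takes 0.05 s, during which the arm holds its last target. There are 200 camera calls.

## Task

Set the round of toast flat in the middle of the plate warmer's white plate and lay the patty centred on top of it, setting both down rather than dropping them. Then switch the warmer on: push its red handle in against the spring, turn it clockwise until you feel it meet its stop, without forcing the stop, and let it spring back out into the on detent. Do not shove the thermometer or the stamp about.

Things in the scene. Friction and masses are not known exactly. Their poses are not given: they have to be found in the camera images.
- warmer: Steel plate warmer, fixed, 250 x 200 mm, base 45 mm high. Origin on the worktop under it; z up, -x is its front (towards the robot). White plate in front; at the back a full-width console with a flat black face sloping 35 deg: 67 mm high at its front edge (x = +14 mm), 133 mm high at its back edge (x = +110 mm). The red handle stands on the middle of that face (x = 62 mm).
- plate_centre (a point): Centre of the top of the round white plate, 112 mm across, flat, 51 mm above the worktop; a thin grey circle 80 mm across is drawn round it. 115 mm in front of the handle's axis. Axes as the warmer's.
- bread: Loose round of toast, rigid, brown crust with a pale top, 64 mm across, 16 mm thick, about 40 g. Origin at the centre of its underside, z up. Starts lying on the tray.
- patty: Loose frozen patty, rigid, dark brown with darker stripes on top, 58 mm across, 14 mm thick, about 90 g. Origin at the centre of its underside, z up. Starts lying on the tray.
- tray: Fixed shallow steel tray, 301 mm (its x) by 217 mm (its y), rim 27 mm high; flat floor 1 mm above the worktop. Origin at the middle of its underside. The two rounds lie on its floor, one towards each end of its x axis, about 60 mm from its middle, in either order.
- handle_grip (a point): Point inside the red handle's bar, on the turning axis, 8 mm below the bar's top. z: along the axis, out of the console face, 35 deg from vertical towards the warmer's front. x: along the bar, to the white pointer. Bar 50 mm long, 13 mm thick (y), 29 mm high; grip it across y, tool along -z. It stands on a red skirt 54 mm across, top 20 mm below this point. It turns and sinks with the handle.
- handle (a joint): Turn of the handle, rad: 0 = off (pointer up the slope), grows clockwise seen facing the console. Locked at off until pushed in (0.04 rad of play). Turned clockwise it meets a sprung stop somewhere between 1.14 and 1.49 rad; nothing shows where, it must be felt. The on detent is the last 0.09 rad before the stop. Friction when pushed in under 0.1 N m.
- push (a joint): How far the handle is pushed in along its axis, m: 0 = out, 0.009 = fully in (rigid stop). Spring force out: 4 N at 0, 10 N fully in. Pushed in more than 0.0075 it can turn; let go between the detents it stays caught, at up to 0.007; let go in the on or off detent it springs out to 0.
- thermometer: Loose probe thermometer, white, 184 mm long, 22 mm wide, 17 mm high, lying on the worktop in the gap between tray and warmer. To be left where it is.
- stamp: Loose wooden hand stamp, 24 mm across, 64 mm high, standing behind the tray and the gap. To be left standing where it is.
- stop_lug (a joint): Strain of the sprung stop behind the on detent, inside the console, rad: 0 = untouched. The handle turned clockwise against it pushes it, at 12 N m per rad. Strained past 0.12 rad (about 1.4 N m at the handle) it is damaged.
Mind the look-alikes: they are no part of the job. Leave any turquoise look-alike of the bread alone.

How it is judged:
By the outcome, as a careful person would: the job done as asked, in the order asked, and still so for the second after the job is handed in, with the robot touching nothing.
It also fails if it takes over 72 s, if anything falls off the work surface, if the arm or the gripper's body presses on something with over 40 N, if the wrist force passes 120 N, or if a joint passes its speed limit or range.

## Working session

There is one attempt and no reset: what is moved stays moved. The work goes in short steps, Python scripts to look and compute and a tool call to move; the robot and the scene stay as the last step left them, time stands still between calls to the robot, and variables do not carry over. Pictures are saved under pics/ and viewed, at most 10 in all, crops included, and the job is handed in when it is done.

Besides the shell and the picture viewer there is one more tool, called after "Call:" as name(argument=value, ...), one argument or row to a line, values as JSON. move_arm: Moves the arm, as the interface text tells. Its arguments: {"type":"object","properties":{"increments":{"type":"array","items":{"type":"number"}},"newtons":{"type":"number"}},"required":["increments"]}

```bash
mkdir -p pics; ls
python3 - <<'E'
from cell import monitor, vision
import cv2,numpy as np
np.set_printoptions(precision=4,suppress=True)
print(monitor.get_state())
for n in("scene","top"):
    cv2.imwrite(f"pics/{n}0.png",vision.capture(n)); c=vision.calibration(n);print(n,np.array(c["K"]),np.array(c["T"]))
E
```

```text
pics
{'time_s': 0.0, 'joint_positions': array([ 1.2139,  0.088 ,  1.3723, -0.    ,  1.6836, -0.1031]), 'qvel': array([-0.0029, -0.0016,  0.0004,  0.0006, -0.0004,  0.0016]), 'joint_efforts': array([  0.0006, -35.1863, -31.3278,   0.0001,   0.0107,   0.    ]), 'position': array([0.1379, 0.5319, 0.2301]), 'eef_rot': array([-3.1393, -0.0002,  2.8878]), 'ft_force': array([ 0.4473, -0.1446,  0.7767]), 'ft_torque': array([-0.0058, -0.021 , -0.0374]), 'grip_force': 0.0, 'finger_gap': 0.9967922262214085}
scene [[371.5886   0.     320.8042]
 [  0.     371.5886 200.0673]
 [  0.       0.       1.    ]] [[ 0.7668 -0.4307  0.4758  0.1707]
 [-0.6418 -0.5241  0.5599 -0.3406]
 [ 0.0082 -0.7347 -0.6783  0.6779]
 [ 0.      0.      0.      1.    ]]
top [[469.6296   0.     322.923 ]
 [  0.     469.6296 205.7657]
 [  0.       0.       1.    ]] [[-0.024  -0.9886  0.1489  0.4403]
 [-0.9997  0.0225 -0.0118  0.1332]
 [ 0.0083 -0.1491 -0.9888  1.0973]
 [ 0.      0.      0.      1.    ]]
```

View pics/scene0.png

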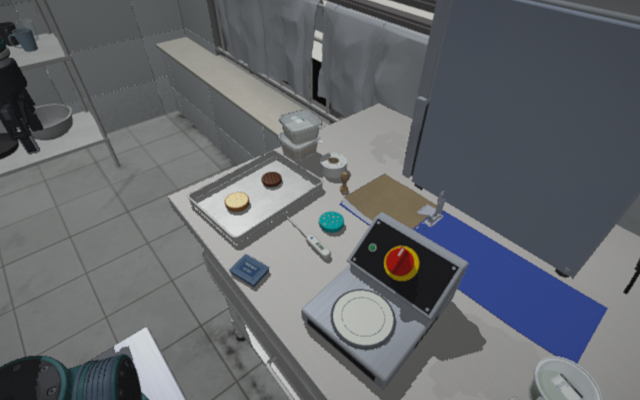

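View pics/top0.png

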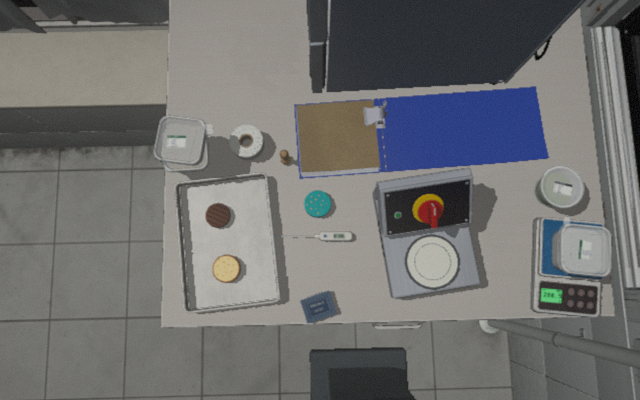

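Top view: candidates for the bread are the pale toast at (227,268) on the tray and a turquoise look-alike at (318,204), which stays put. The patty is the striped dark round at (218,215). The plate is at (432,262), the handle at (430,208), the thermometer at (335,236) and the stamp at (285,157). I'll measure next.

```bash
cat > h.py <<'E'
from cell import monitor, vision
import cv2,numpy as np
np.set_printoptions(precision=4,suppress=True)
def ray(n,uv,z):
    c=vision.calibration(n);K=np.array(c["K"]);T=np.array(c["T"])
    uv=np.atleast_2d(uv); d=np.c_[uv,np.ones(len(uv))]@np.linalg.inv(K).T@T[:3,:3].T
    return T[:3,3]+d*((z-T[2,3])/d[:,2])[:,None]
def blob(mask,roi):  # roi x0,y0,x1,y1 -> biggest contour in full px
    x0,y0,x1,y1=roi; m=np.ascontiguousarray(mask[y0:y1,x0:x1]).astype(np.uint8)
    cs=cv2.findContours(m,cv2.RETR_EXTERNAL,cv2.CHAIN_APPROX_NONE)[0]
    return cv2.convexHull(max(cs,key=cv2.contourArea))[:,0]+[x0,y0]
def circ(n,pts,z):
    p=ray(n,pts,z)[:,:2].astype(np.float32); e=cv2.fitEllipse(p); return np.array(e[0]),e[1]
E
python3 - <<'E'
from h import *
R={"top":dict(bread=(205,245,250,292),patty=(198,196,240,236),plate=(400,230,468,292),hand=(400,185,455,235)),
 "scene":dict(bread=(218,185,256,216),patty=(256,166,288,192),plate=(325,285,402,350),hand=(375,235,430,290))}
for n in R:
    I=cv2.imread(f"pics/{n}0.png");H=cv2.cvtColor(I,cv2.COLOR_BGR2HSV).astype(int);h,s,v=H[...,0],H[...,1],H[...,2]
    ms=dict(bread=(s>60)&(h<30),patty=(v<110)&(s>40),plate=(h>20)&(h<60)&(v>185) if 0 else (s<30)&(v>200),hand=((h<8)|(h>172))&(s>150))
    for k,z in dict(bread=.012,patty=.010,plate=.051,hand=.12).items():
        try:
            p=blob(ms[k],R[n][k]);print(n,k,*circ(n,p,z),cv2.minEnclosingCircle(p.astype(np.float32)))
        except Exception as e: print(n,k,e)
    x0,y0,x1,y1=R[n]["plate"];print(H[y0:y1:8,(x0+x1)//2].tolist())
I=cv2.imread("pics/top0.png");J=cv2.imread("pics/scene0.png")
a=cv2.resize(I[170:310,170:480],(775,350),interpolation=cv2.INTER_CUBIC)
b=cv2.resize(J[210:330,300:480],(375,250),interpolation=cv2.INTER_CUBIC)
c=cv2.resize(I[185:240,380:480],(400,250),interpolation=cv2.INTER_CUBIC)
cv2.imwrite("pics/crop1.png",np.vstack([a,np.hstack([b,c])]))
E
```

```text
top bread [0.4643 0.3453] (0.06215566396713257, 0.06389505416154861) ((226.0, 268.25), 14.055792808532715)
top patty [0.5877 0.3661] (0.054551586508750916, 0.055931154638528824) ((217.5, 215.0), 12.093486785888672)
top plate max() iterable argument is empty
top hand [ 0.5663 -0.1054] (0.05198385939002037, 0.05721293389797211) ((430.5, 214.0), 13.756916999816895)
[[78, 14, 91], [35, 15, 183], [28, 17, 180], [27, 12, 184], [36, 14, 182], [37, 12, 184], [30, 13, 182], [30, 15, 185]]
scene bread [0.464  0.3445] (0.062298573553562164, 0.0746222510933876) ((236.7432403564453, 200.93243408203125), 11.92396354675293)
scene patty [0.5883 0.3665] (0.05414644256234169, 0.06639180332422256) ((271.1666564941406, 178.5), 9.501551628112793)
scene plate max() iterable argument is empty
scene hand [ 0.5679 -0.1044] (0.048614468425512314, 0.06427285075187683) ((399.73077392578125, 261.5), 13.502784729003906)
[[107, 22, 161], [47, 10, 185], [48, 7, 183], [50, 8, 184], [50, 8, 183], [48, 7, 182], [54, 7, 182], [54, 7, 180], [105, 22, 91]]
```

View pics/crop1.png

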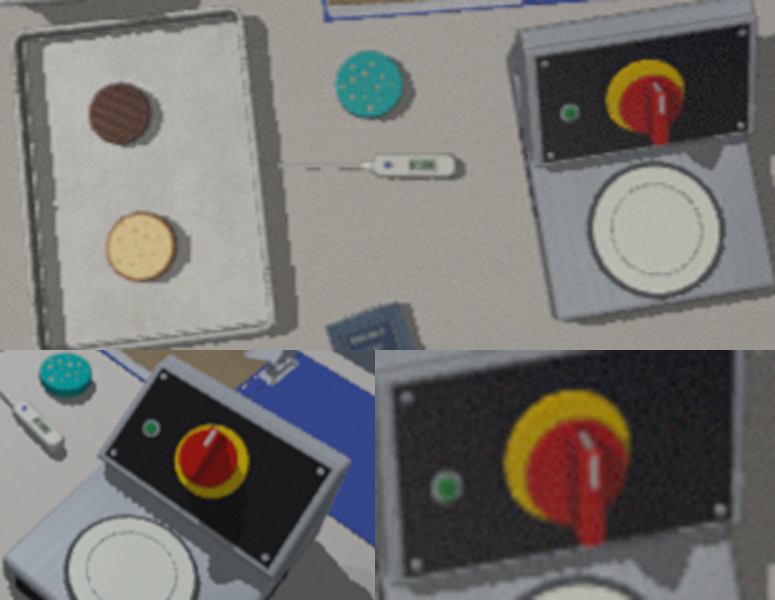

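The crop confirms the toast (pale top, brown crust) and the striped patty. Both sizes and their 0.12 m spacing match the description. Next I measure the plate, the warmer's yaw and the handle.

Run:
```python
from h import *
C={}
for n,r,rh in(("top",(400,230,468,292),(400,185,455,228)),("scene",(325,285,402,352),(375,235,430,290))):
    I=cv2.imread(f"pics/{n}0.png");H=cv2.cvtColor(I,cv2.COLOR_BGR2HSV).astype(int);h,s,v=H[...,0],H[...,1],H[...,2]
    p=blob((h<75)&(v>165)&(s<30),r);C[n]=circ(n,p,.051);print(n,"plate",*C[n])
    ry=blob(((h<40)|(h>172))&(s>150),rh) # yellow+red
    m=(h>18)&(h<40)&(s>120);ys,xs=np.nonzero(m[rh[1]:rh[3],rh[0]:rh[2]]);print("yellow bbox",xs.min()+rh[0],xs.max()+rh[0],ys.min()+rh[1],ys.max()+rh[1])
    b=((v<70)|(s>120)); x0,y0,x1,y1=(376,178,476,238) if n=="top" else (345,215,468,312)
    q=blob(b,(x0,y0,x1,y1)); box=cv2.boxPoints(cv2.minAreaRect(q.astype(np.float32)));
    print("quad",cv2.approxPolyDP(q.reshape(-1,1,2),4,True)[:,0].tolist())
```

```text
top plate [ 0.4678 -0.1183] (0.10821141302585602, 0.10838783532381058)
yellow bbox 412 443 194 222
quad [[469, 180], [467, 222], [388, 234], [385, 193]]
scene plate [ 0.4666 -0.1161] (0.10823692381381989, 0.1089375913143158)
yellow bbox 383 419 245 281
quad [[378, 219], [458, 267], [430, 311], [351, 260]]
```

Run:
```python
from h import *
def P(n):
    c=vision.calibration(n);return np.array(c["K"])@np.linalg.inv(np.array(c["T"]))[:3]
t=np.float32([[469,180],[467,222],[388,234],[385,193]]).T;s=np.float32([[458,267],[430,311],[351,260],[378,219]]).T
X=cv2.triangulatePoints(P("top"),P("scene"),t,s);X=(X[:3]/X[3]).T;print(X) # TR BR BL TL
c=X.mean(0);yv=X[2]-X[1]+X[3]-X[0];xv=X[0]-X[1]+X[3]-X[2]
print("centre",c,"yaw",np.arctan2(-yv[0],yv[1]),np.arctan2(xv[1],xv[0]),"slope",np.degrees(np.arctan2(xv[2],np.hypot(*xv[:2]))),np.linalg.norm(yv)/2,np.linalg.norm(xv)/2)
pl=np.array([.4675,-.1175]);d=c[:2]-pl;print("plate->face",np.hypot(*d),np.arctan2(d[1],d[0]))
# skirt/bar: red masks bbox
for n,r in(("top",(400,185,455,235)),("scene",(375,235,430,290))):
    I=cv2.imread(f"pics/{n}0.png");H=cv2.cvtColor(I,cv2.COLOR_BGR2HSV).astype(int);h,s_,v=H[...,0],H[...,1],H[...,2]
    x0,y0,x1,y1=r;m=(((h<8)|(h>172))&(s_>150))[y0:y1,x0:x1]
    for i in range(m.shape[0]):
        w=np.nonzero(m[i])[0]
        if len(w):print(n,i+y0,w.min()+x0,w.max()+x0,end='; ')
    print()
```

```text
[[ 0.6331 -0.1864  0.131 ]
 [ 0.5521 -0.195   0.0773]
 [ 0.5282 -0.0195  0.0725]
 [ 0.6094 -0.0085  0.1308]]
centre [ 0.5807 -0.1023  0.1029] yaw 0.13396174 0.120481595 slope 34.431885 0.1783414 0.099043325
plate->face 0.11421196484627909 0.13309750430574135
top 201 426 435; top 202 425 437; top 203 423 438; top 204 422 439; top 205 421 440; top 206 420 441; top 207 420 441; top 208 419 442; top 209 419 442; top 210 419 442; top 211 418 441; top 212 418 441; top 213 418 441; top 214 418 440; top 215 419 440; top 216 419 440; top 217 420 439; top 218 420 438; top 219 421 437; top 220 422 436; top 221 423 436; top 222 425 437; top 223 429 436; top 224 430 436; top 225 431 437; top 226 431 436; top 227 432 435; 
scene 248 400 400; scene 249 396 404; scene 250 393 405; scene 251 392 407; scene 252 391 408; scene 253 390 409; scene 254 389 410; scene 255 388 411; scene 256 388 411; scene 257 387 412; scene 258 387 412; scene 259 387 412; scene 260 387 412; scene 261 387 412; scene 262 387 412; scene 263 387 412; scene 264 387 412; scene 265 387 412; scene 266 388 412; scene 267 388 412; scene 268 388 411; scene 269 389 410; scene 270 390 410; scene 271 391 409; scene 272 392 407; scene 273 393 406; scene 274 395 404; scene 275 400 400;
```

Call:
move_arm(
  increments=[0, 0, 0, 0, 0, 0, 0.1],
  newtons=40,
)

```text
time_s: 0.22
position: [0.138, 0.5321, 0.2306]
eef_rot: [-3.14, -0.0, 2.888]
ft_force: [-0.3, -0.1, -0.6]
finger_gap: 0.902
grip_force: 0.0
```

Call:
move_arm(
  increments=[-51.8, -14.2, 10, 0, 0, 0, 0.1, -51.8, -14.2, 10, 0, 0, 0, 0.1, -51.8, -14.2, 10, 0, 0, 0, 0.1, -51.8, -14.2, 10, 0, 0, 0, 0.1, -51.8, -14.2, 10, 0, 0, 0, 0.1, -51.8, -14.2, 10, 0, 0, 0, 0.1, -51.8, -14.2, 10, 0, 0, 0, 0.1, 0, 0, 10, 0, 0, -7.4, 0.1, 0, 0, 10, 0, 0, -7.4, 0.1, 0, 0, 0, 0, 0, -7.4, 0.1],
)

```text
time_s: 1.48
position: [0.4637, 0.3444, 0.1396]
eef_rot: [-3.14, -0.003, -3.004]
ft_force: [-0.6, 1.3, -0.2]
finger_gap: 0.898
grip_force: 0.0
```

Run:
```python
from h import *
print(monitor.get_state()["position"],monitor.get_state()["eef_rot"],monitor.get_state()["joint_positions"])
T,S=vision.capture("top"),vision.capture("scene")
a=cv2.resize(T[180:320,160:300],(420,420),interpolation=cv2.INTER_CUBIC);b=cv2.resize(S[120:240,180:310],(380,420),interpolation=cv2.INTER_CUBIC)
cv2.imwrite("pics/c2.png",np.hstack([a,b]))
def P(n):
    c=vision.calibration(n);return np.array(c["K"])@np.linalg.inv(np.array(c["T"]))[:3]
X=cv2.triangulatePoints(P("top"),P("scene"),np.float32([[430],[211.5]]),np.float32([[399.5],[261.5]]));print("skirt",(X[:3]/X[3]).T)
```

```text
[0.4637 0.3444 0.1396] [-3.1405 -0.0029 -3.0044] [ 0.5407  0.1852  1.4435  0.0001  1.5159 -1.1673]
skirt [[ 0.5701 -0.1039  0.1168]]
```

View pics/c2.png

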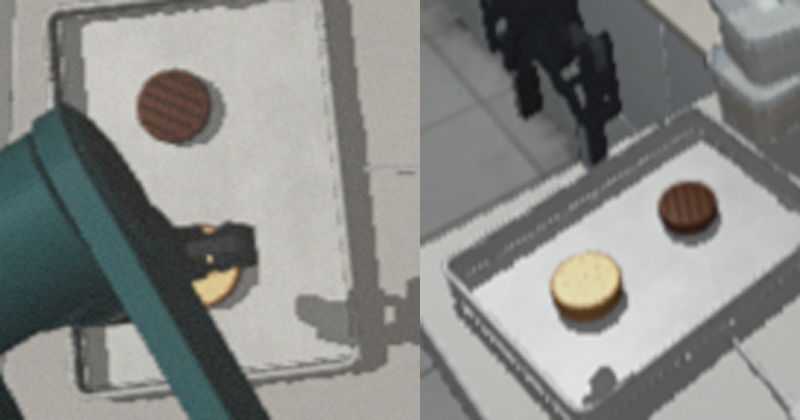

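Top crop: the gripper stands over the toast. The scene crop shows toast and patty untouched. I'll descend and feel for the floor.

Call:
move_arm(
  increments=[0, 0, 40, 0, 0, 0, 0.1, 0, 0, 40, 0, 0, 0, 0.1, 0, 0, 25, 0, 0, 0, 0.1, 0, 0, 15, 0, 0, 0, 0.1, 0, 0, 5, 0, 0, 0, 0.1, 0, 0, 3, 0, 0, 0, 0.1, 0, 0, 0, 0, 0, 0, 0.1],
)

```text
time_s: 2.45
position: [0.4648, 0.3456, 0.0144]
eef_rot: [3.141, 0.002, -3.008]
ft_force: [0.4, -0.3, -0.2]
finger_gap: 0.902
grip_force: 0.0
```

Call:
move_arm(
  increments=[0, 0, 3, 0, 0, 0, 0.13, 0, 0, 3, 0, 0, 0, 0.13, 0, 0, 0, 0, 0, 0, 0.13],
)

```text
time_s: 2.82
position: [0.4639, 0.345, 0.007]
eef_rot: [-3.141, -0.001, -3.008]
ft_force: [0.3, 0.9, 0.8]
finger_gap: 0.87
grip_force: 0.0
```

Call:
move_arm(
  increments=[0, 0, 2, 0, 0, 0, 0.13, 0, 0, 1.5, 0, 0, 0, 0.13, 0, 0, 0, 0, 0, 0, 0.13],
)

```text
time_s: 3.2
position: [0.464, 0.3451, 0.0036]
eef_rot: [-3.142, -0.0, -3.008]
ft_force: [0.4, 0.6, -0.2]
finger_gap: 0.869
grip_force: 0.0
```

Call:
move_arm(
  increments=[0, 0, 1.5, 0, 0, 0, 0.13, 0, 0, 0, 0, 0, 0, 0.13],
)

```text
time_s: 3.45
position: [0.4641, 0.3451, 0.0022]
eef_rot: [-3.142, -0.0, -3.008]
ft_force: [0.5, 0.7, 0.7]
finger_gap: 0.87
grip_force: 0.0
```

Call:
move_arm(
  increments=[0, 0, 2, 0, 0, 0, 0.15, 0, 0, 1, 0, 0, 0, 0.15, 0, 0, 0, 0, 0, 0, 0.15],
)

```text
time_s: 3.82
position: [0.464, 0.3451, -0.0009]
eef_rot: [-3.142, -0.0, -3.008]
ft_force: [0.2, 0.3, -0.3]
finger_gap: 0.853
grip_force: 0.0
```

Call:
move_arm(
  increments=[0, 0, 0, 0, 0, 0, 0.22, 0, 0, 0, 0, 0, 0, 0.4, 0, 0, 0, 0, 0, 0, 0.4, 0, 0, 0, 0, 0, 0, 0.4],
  newtons=35,
)

```text
time_s: 4.32
position: [0.4646, 0.3454, -0.0001]
eef_rot: [3.141, 0.001, -3.008]
ft_force: [-0.1, 0.6, 3.7]
finger_gap: 0.732
grip_force: 38.7
```

Call:
move_arm(
  increments=[0, 0, -10, 0, 0, 0, 0.4, 0, 0, -40, 0, 0, 0, 0.4, 0, 0, -50, 0, 0, 0, 0.4, 0, 0, -40, 0, 0, 0, 0.4, 0, 0, 0, 0, 0, 0, 0.4],
)

```text
time_s: 4.95
position: [0.4662, 0.3464, 0.1444]
eef_rot: [3.138, 0.009, -3.008]
ft_force: [-0.7, 0.1, -2.2]
finger_gap: 0.733
grip_force: 38.5
```

Call:
move_arm(
  increments=[3.65, -28.7, 0, 0, 0, 0, 0.4, 7.3, -57.4, 0, 0, 0, 0, 0.4, 7.3, -57.4, 0, 0, 0, 0, 0.4, 7.3, -57.4, 0, 0, 0, 0, 0.4, 7.3, -57.4, 0, 0, 0, 0, 0.4, 7.3, -57.4, 0, 0, 0, 0, 0.4, 7.3, -57.4, 0, 0, 0, 0, 0.4, 7.3, -57.4, 0, 0, 0, 0, 0.4, 3.65, -28.7, 0, 0, 0, 0, 0.4, 0, 0, 0, 0, 0, 0, 0.4],
)

```text
time_s: 6.2
position: [0.4662, -0.1192, 0.1375]
eef_rot: [3.14, -0.003, -3.012]
ft_force: [0.3, 1.4, -0.4]
finger_gap: 0.734
grip_force: 38.5
```

Run:
```python
from h import *
s=monitor.get_state();print(s["position"],s["eef_rot"],s["joint_positions"],s["grip_force"],s["finger_gap"])
S=vision.capture("scene");T=vision.capture("top")
a=cv2.resize(T[170:310,350:490],(400,400),interpolation=cv2.INTER_CUBIC);b=cv2.resize(S[180:360,290:470],(400,400),interpolation=cv2.INTER_CUBIC)
cv2.imwrite("pics/c3.png",np.hstack([a,b]))
```

```text
[ 0.4662 -0.1192  0.1375] [ 3.14   -0.0031 -3.0119] [-0.3682 -0.0255  1.6739 -0.0001  1.4966 -2.0687] 38.47740054130554 0.7337850038917751
```

View pics/c3.png

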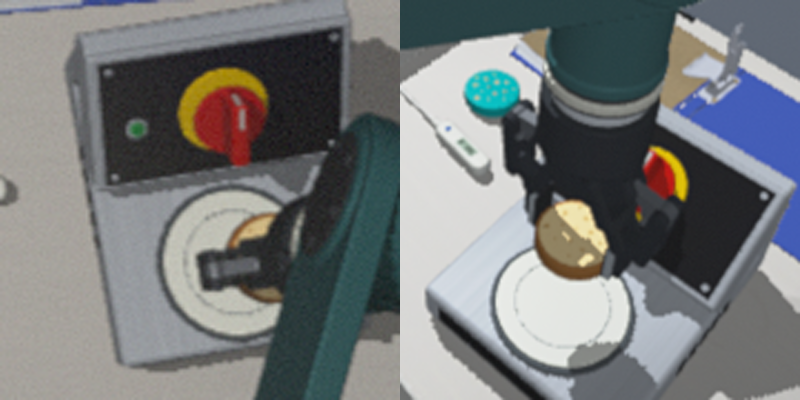

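The toast is held level over the plate. The scene crop shows it at about (575,235) with the plate clear below, and the top crop shows it above the plate. I'll lower it gently.

Call:
move_arm(
  increments=[0, 0, 30, 0, 0, 0, 0.4, 0, 0, 30, 0, 0, 0, 0.4, 0, 0, 15, 0, 0, 0, 0.4, 0, 0, 5, 0, 0, 0, 0.4, 0, 0, 0, 0, 0, 0, 0.4, 0, 0, 0, 0, 0, 0, 0.4],
)

```text
time_s: 7.05
position: [0.4684, -0.118, 0.0606]
eef_rot: [-3.141, 0.002, -3.008]
ft_force: [0.2, -0.4, -0.3]
finger_gap: 0.734
grip_force: 38.5
```

Call:
move_arm(
  increments=[0.9, 0, 3, 0, 0, 0, 0.4, 0, 0, 3, 0, 0, 0, 0.4, 0, 0, 2, 0, 0, 0, 0.4, 0, 0, 1, 0, 0, 0, 0.4, 0, 0, 0, 0, 0, 0, 0.4],
)

```text
time_s: 7.68
position: [0.4665, -0.1179, 0.0502]
eef_rot: [3.141, -0.0, -3.008]
ft_force: [-0.4, 0.2, -0.7]
finger_gap: 0.736
grip_force: 38.5
```

Call:
move_arm(
  increments=[0, 0, 0.8, 0, 0, 0, 0.4, 0, 0, 0, 0, 0, 0, 0.4],
)

```text
time_s: 7.92
position: [0.4666, -0.1178, 0.0495]
eef_rot: [3.141, 0.0, -3.008]
ft_force: [0.4, 0.6, -0.8]
finger_gap: 0.729
grip_force: 38.5
```

Call:
move_arm(
  increments=[0, 0, 0.6, 0, 0, 0, 0.4, 0, 0, 0, 0, 0, 0, 0.4],
)

```text
time_s: 8.18
position: [0.4666, -0.1179, 0.0494]
eef_rot: [-3.142, 0.0, -3.008]
ft_force: [-1.8, 2.5, 3.9]
finger_gap: 0.729
grip_force: 38.8
```

Call:
move_arm(
  increments=[0, 0, 0.4, 0, 0, 0, 0.4, 0, 0, 0, 0, 0, 0, 0.4],
)

```text
time_s: 8.43
position: [0.4666, -0.1179, 0.0494]
eef_rot: [-3.142, 0.0, -3.008]
ft_force: [-3.6, 0.5, 6.0]
finger_gap: 0.73
grip_force: 39.0
```

Call:
move_arm(
  increments=[0, 0, 0, 0, 0, 0, 0.24, 0, 0, 0, 0, 0, 0, 0.2, 0, 0, 0, 0, 0, 0, 0.14, 0, 0, 0, 0, 0, 0, 0.14, 0, 0, -10, 0, 0, 0, 0.14, 0, 0, -30, 0, 0, 0, 0.14, 0, 0, -50, 0, 0, 0, 0.14, 0, 0, 0, 0, 0, 0, 0.14],
)

```text
time_s: 9.43
position: [0.4698, -0.1191, 0.1445]
eef_rot: [-3.136, 0.01, -3.008]
ft_force: [-0.1, -0.5, 0.5]
finger_gap: 0.86
grip_force: 0.0
```

Call:
move_arm(
  increments=[0, 30, 0, 0, 0, 0, 0.14, 0, 57, 0, 0, 0, 0, 0.14, -20, 57, 0, 0, 0, 0, 0.14, -33, 52, 0, 0, 0, 0, 0.14, -33, 52, 0, 0, 0, 0, 0.14, -33, 52, 0, 0, 0, 0, 0.14, -33, 52, 0, 0, 0, 0, 0.14, -32.7, 52, 0, 0, 0, 0, 0.14, 0, 40, 0, 0, 0, 0, 0.14, 0, 20, 0, 0, 0, 0, 0.14],
)

```text
time_s: 10.68
position: [0.587, 0.3685, 0.1372]
eef_rot: [-3.141, -0.002, -3.006]
ft_force: [1.4, 0.2, 0.1]
finger_gap: 0.859
grip_force: 0.0
```

Run:
```python
from h import *
s=monitor.get_state();print(s["position"],s["eef_rot"],s["joint_positions"])
S=vision.capture("scene");T=vision.capture("top")
for n,I,r,rp in(("top",T,(408,240,455,285),(198,196,240,236)),("scene",S,(325,270,402,350),(256,160,295,200))):
    H=cv2.cvtColor(I,cv2.COLOR_BGR2HSV).astype(int);h,s,v=H[...,0],H[...,1],H[...,2]
    print(n,"bread",*circ(n,blob((s>60)&(h<30),r),.062))
    try:print("patty",*circ(n,blob((v<110)&(s>40)&(h<20),rp),.010))
    except Exception as e:print(e)
    h_=(h<75)&(v>165)&(s<30)
a=cv2.resize(T[170:310,350:490],(400,400),interpolation=cv2.INTER_CUBIC);b=cv2.resize(S[110:230,220:340],(400,400),interpolation=cv2.INTER_CUBIC)
cv2.imwrite("pics/c4.png",np.hstack([a,b]))
```

```text
[0.587  0.3685 0.1372] [-3.1411 -0.0018 -3.0058] [ 0.4788  0.439   1.1244  0.0001  1.5801 -1.2278]
top bread [ 0.4674 -0.1209] (0.06287957727909088, 0.0649474710226059)
patty [0.5924 0.3545] (0.02822144329547882, 0.052421629428863525)
scene bread [ 0.4663 -0.1188] (0.06269559264183044, 0.06932338327169418)
patty [0.5877 0.3664] (0.053219445049762726, 0.06613196432590485)
```

View pics/c4.png

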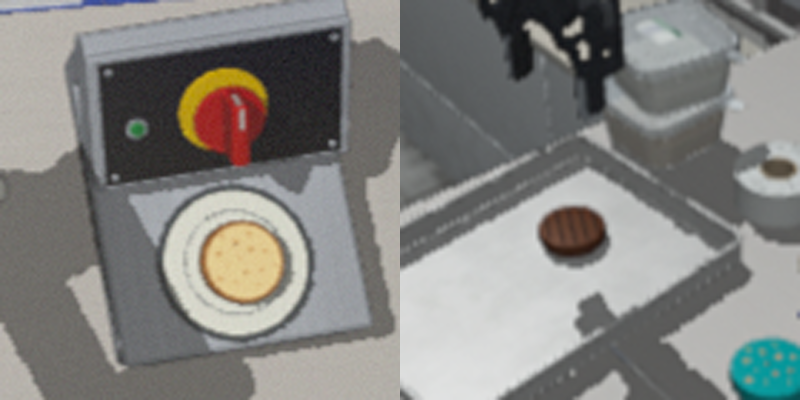

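The toast lies flat within the ring, about 2 mm off the plate centre. The patty is undisturbed in the scene crop at (573,230). Descending on the patty.

Call:
move_arm(
  increments=[0, 0, 40, 0, 0, 0, 0.16, 0, 0, 40, 0, 0, 0, 0.16, 0, 0, 25, 0, 0, 0, 0.16, 0, 0, 12, 0, 0, 0, 0.16, 0, 0, 0, 0, 0, 0, 0.16, 0, 0, 0, 0, 0, 0, 0.16],
)

```text
time_s: 11.52
position: [0.589, 0.3666, 0.0236]
eef_rot: [3.141, 0.003, -3.008]
ft_force: [-0.1, 0.5, 1.0]
finger_gap: 0.843
grip_force: 0.0
```

Call:
move_arm(
  increments=[0.8, 0, 10, 0, 0, 0, 0.16, 0, 0, 6, 0, 0, 0, 0.2, 0, 0, 3, 0, 0, 0, 0.2, 0, 0, 0, 0, 0, 0, 0.2, 0, 0, 0, 0, 0, 0, 0.2],
)

```text
time_s: 12.15
position: [0.5871, 0.3666, 0.0027]
eef_rot: [3.141, 0.0, -3.008]
ft_force: [-0.3, -0.4, 0.7]
finger_gap: 0.799
grip_force: 0.0
```

Call:
move_arm(
  increments=[0, 0, 0, 0, 0, 0, 0.28, 0, 0, 0, 0, 0, 0, 0.45, 0, 0, 0, 0, 0, 0, 0.45, 0, 0, 0, 0, 0, 0, 0.45],
  newtons=40,
)

```text
time_s: 12.65
position: [0.5876, 0.3669, 0.0036]
eef_rot: [3.141, 0.002, -3.008]
ft_force: [-0.1, 0.5, 4.3]
finger_gap: 0.654
grip_force: 42.8
```

Call:
move_arm(
  increments=[0, 0, -10, 0, 0, 0, 0.45, 0, 0, -40, 0, 0, 0, 0.45, 0, 0, -50, 0, 0, 0, 0.45, 0, 0, -40, 0, 0, 0, 0.45, 0, 0, 0, 0, 0, 0, 0.45],
)

```text
time_s: 13.28
position: [0.589, 0.3675, 0.1482]
eef_rot: [3.138, 0.009, -3.008]
ft_force: [-0.2, -0.0, -1.1]
finger_gap: 0.654
grip_force: 42.6
```

Call:
move_arm(
  increments=[0, -20, 0, 0, 0, 0, 0.45, 0, -40, 0, 0, 0, 0, 0.45, 32.7, -52, 0, 0, 0, 0, 0.45, 33, -52, 0, 0, 0, 0, 0.45, 33, -52, 0, 0, 0, 0, 0.45, 33, -52, 0, 0, 0, 0, 0.45, 33, -52, 0, 0, 0, 0, 0.45, 19.2, -57, 0, 0, 0, 0, 0.45, 0, -57, 0, 0, 0, 0, 0.45, 0, -30.5, 0, 0, 0, 0, 0.45],
)

```text
time_s: 14.52
position: [0.464, -0.1214, 0.1397]
eef_rot: [3.14, -0.005, -3.012]
ft_force: [0.2, 0.4, -1.4]
finger_gap: 0.656
grip_force: 42.6
```

Call:
move_arm(
  increments=[0, 0, 20, 0, 0, 0, 0.45, 0, 0, 30, 0, 0, 0, 0.45, 0, 0, 10, 0, 0, 0, 0.45, 0, 0, 0, 0, 0, 0, 0.45, 0, 0, 0, 0, 0, 0, 0.45],
)

```text
time_s: 15.15
position: [0.467, -0.1186, 0.0833]
eef_rot: [-3.141, 0.001, -3.008]
ft_force: [0.6, 0.2, -0.5]
finger_gap: 0.653
grip_force: 42.7
```

Call:
move_arm(
  increments=[0, 0.4, 6, 0, 0, 0, 0.45, 0, 0, 4, 0, 0, 0, 0.45, 0, 0, 1.5, 0, 0, 0, 0.45, 0, 0, 0, 0, 0, 0, 0.45, 0, 0, 0, 0, 0, 0, 0.45],
)

```text
time_s: 15.78
position: [0.4667, -0.118, 0.0711]
eef_rot: [-3.142, 0.0, -3.008]
ft_force: [0.4, -0.3, -0.4]
finger_gap: 0.656
grip_force: 42.7
```

Call:
move_arm(
  increments=[0, 0, 1, 0, 0, 0, 0.45, 0, 0, 0, 0, 0, 0, 0.45],
)

```text
time_s: 16.02
position: [0.4665, -0.1179, 0.07]
eef_rot: [3.141, -0.0, -3.008]
ft_force: [0.8, 0.6, -0.1]
finger_gap: 0.653
grip_force: 42.7
```

Call:
move_arm(
  increments=[0, 0, 0.8, 0, 0, 0, 0.45, 0, 0, 0, 0, 0, 0, 0.45],
)

```text
time_s: 16.27
position: [0.4665, -0.1179, 0.0691]
eef_rot: [3.141, -0.0, -3.008]
ft_force: [0.1, -0.4, -0.9]
finger_gap: 0.654
grip_force: 42.7
```

Call:
move_arm(
  increments=[0, 0, 0.6, 0, 0, 0, 0.45, 0, 0, 0, 0, 0, 0, 0.45],
)

```text
time_s: 16.52
position: [0.4666, -0.118, 0.069]
eef_rot: [3.142, 0.0, -3.008]
ft_force: [-2.5, 0.3, 2.7]
finger_gap: 0.657
grip_force: 42.9
```

Call:
move_arm(
  increments=[0, 0, 0.5, 0, 0, 0, 0.45, 0, 0, 0, 0, 0, 0, 0.45],
)

```text
time_s: 16.77
position: [0.4666, -0.118, 0.069]
eef_rot: [-3.142, 0.0, -3.008]
ft_force: [-3.9, 0.6, 6.4]
finger_gap: 0.656
grip_force: 43.2
```

Call:
move_arm(
  increments=[0, 0, 0, 0, 0, 0, 0.32, 0, 0, 0, 0, 0, 0, 0.28, 0, 0, 0, 0, 0, 0, 0.2, 0, 0, 0, 0, 0, 0, 0.15, 0, 0, -10, 0, 0, 0, 0.15, 0, 0, -40, 0, 0, 0, 0.15, 0, 0, -50, 0, 0, 0, 0.15, 0, 0, -40, 0, 0, 0, 0.15, 0, 0, 0, 0, 0, 0, 0.15, 0, 0, 0, 0, 0, 0, 0.15],
)

```text
time_s: 18.02
position: [0.4663, -0.1179, 0.2078]
eef_rot: [3.141, -0.0, -3.008]
ft_force: [0.5, -1.2, -0.2]
finger_gap: 0.849
grip_force: 0.0
```

Run:
```python
from h import *
s=monitor.get_state();print(s["position"],s["eef_rot"],s["joint_positions"])
S=vision.capture("scene");T=vision.capture("top")
a=cv2.resize(T[170:310,350:490],(400,400),interpolation=cv2.INTER_CUBIC);b=cv2.resize(S[180:360,290:470],(400,400),interpolation=cv2.INTER_CUBIC)
cv2.imwrite("pics/c5.png",np.hstack([a,b]))
# grip target: face centre + d*n ; skirt centre seen at (.5701,-.1039,.1168)
y=.133;f=np.array([.581,-.1025,.100]);n=np.array([-np.sin(np.radians(35))*np.cos(y),-np.sin(np.radians(35))*np.sin(y),np.cos(np.radians(35))])
k=np.array([.5701,-.1039,.1168])-f;print("skirt height",k@n,"off",k-(k@n)*n)
from scipy.spatial.transform import Rotation as R
z=-n;yt=np.array([np.sin(y),-np.cos(y),0])*-1; xt=np.cross(yt,z);Rt=np.c_[xt,yt,z];Rn=R.from_euler("xyz",s["eef_rot"]).as_matrix()
print("tool turn (tool axes deg)",np.degrees(R.from_matrix(Rn.T@Rt).as_rotvec()))
```

```text
[ 0.4663 -0.1179  0.2078] [ 3.1413 -0.0003 -3.0079] [-0.3656 -0.0613  1.5673  0.0001  1.636  -2.0701]
skirt height 0.02006500864444023 off [0.0005 0.0001 0.0004]
tool turn (tool axes deg) [  0.0269 -35.016    0.0364]
```

View pics/c5.png

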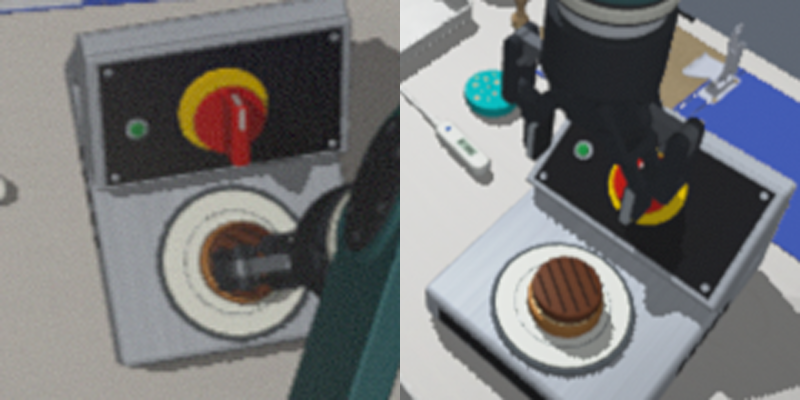

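The patty sits squarely on the toast: in the scene crop the stack is at (565,295), within the ring. The skirt triangulates onto the handle axis, less than 1 mm off. Now I'll tilt the tool and approach the handle.

Call:
move_arm(
  increments=[0, 0, 0, 0, -8.75, 0, 0.4, 0, 0, 0, 0, -8.75, 0, 0.6, 0, 0, 0, 0, -8.75, 0, 0.6, 0, 0, 0, 0, -8.75, 0, 0.6, -16, 0, 27, 0, 0, 0, 0.6, -17, 0, 27, 0, 0, 0, 0.6, 0, 0, 0, 0, 0, 0, 0.6, 0, 0, 0, 0, 0, 0, 0.6],
)

```text
time_s: 19.12
position: [0.5234, -0.1099, 0.1817]
eef_rot: [3.14, 0.609, -3.008]
ft_force: [-0.5, 0.2, 0.3]
finger_gap: 0.399
grip_force: 0.0
```

```bash
cat > g.py <<'E'
from h import *
from scipy.spatial.transform import Rotation as R
s=monitor.get_state();Rn=R.from_euler("xyz",s["eef_rot"]).as_matrix();y=.133;f=np.array([.581,-.1025,.100]);c=np.radians(35)
n=np.array([-np.sin(c)*np.cos(y),-np.sin(c)*np.sin(y),np.cos(c)])
z=-n;yt=np.array([-np.sin(y),np.cos(y),0]);Rt=np.c_[np.cross(yt,z),yt,z]
print("pos",s["position"],"joints",s["joint_positions"],"gap",s["finger_gap"])
print("to f+27n in tool mm",1e3*Rn.T@(f+.027*n-s["position"]),"turn",np.degrees(R.from_matrix(Rn.T@Rt).as_rotvec()))
print("height over face mm",1e3*(s["position"]-f)@n,"F tool",Rn.T@s["ft_force"],"M tool",Rn.T@s["ft_torque"],"|t|",s["time_s"])
E
python3 g.py
python3 - <<'E'
from h import *
T=vision.capture("top");S=vision.capture("scene")
a=cv2.resize(T[170:310,350:490],(400,400),interpolation=cv2.INTER_CUBIC);b=cv2.resize(S[180:320,330:470],(400,400),interpolation=cv2.INTER_CUBIC)
cv2.imwrite("pics/c6.png",np.hstack([a,b]))
E
```

```text
pos [ 0.5234 -0.1099  0.1817] joints [-0.5345 -0.2963  1.9341  0.4235  1.0449 -2.3679] gap 0.3991521275133602
to f+27n in tool mm [-0.9108 -0.4364 73.2133] turn [ 0.1006 -0.1159  0.0118]
height over face mm 100.21563905759939 F tool [ 0.2321  0.235  -0.5623] M tool [-0.0269  0.3063  0.0041] |t| 19.125
```

View pics/c6.png

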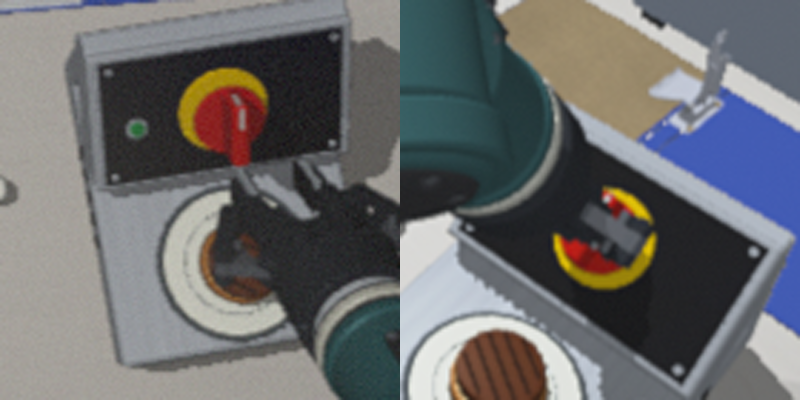

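The top crop shows the fingers straddling the handle line and clear of the patty, so I continue down the axis.

Call:
move_arm(
  increments=[-0.9, -0.4, 25, 0, 0, 0, 0.6, 0, 0, 20, 0, 0, 0, 0.6, 0, 0, 10, 0, 0, 0, 0.6, 0, 0, 8, 0, 0, 0, 0.6, 0, 0, 0, 0, 0, 0, 0.6],
)

```text
time_s: 19.85
position: [0.5606, -0.1057, 0.1316]
eef_rot: [3.141, 0.611, -3.008]
ft_force: [0.1, 0.1, -0.0]
finger_gap: 0.401
grip_force: 0.0
```

```bash
python3 g.py
```

```text
pos [ 0.5606 -0.1057  0.1316] joints [-0.4769 -0.1701  1.9398  0.4336  0.8993 -2.3719] gap 0.4008503651862024
to f+27n in tool mm [ 1.1758  0.4433 10.6918] turn [ 0.0378 -0.018   0.0298]
height over face mm 37.69118090605279 F tool [-0.1028  0.0584  0.1145] M tool [0.074  0.2561 0.04  ] |t| 19.85
```

Call:
move_arm(
  increments=[1, 0.3, 4, 0, 0, 0, 0.6, 0, 0, 3, 0, 0, 0, 0.6, 0, 0, 0, 0, 0, 0, 0.6],
)

```text
time_s: 20.23
position: [0.5637, -0.1049, 0.1253]
eef_rot: [3.141, 0.611, -3.008]
ft_force: [-0.4, 1.1, 0.3]
finger_gap: 0.399
grip_force: 0.0
```

Call:
move_arm(
  increments=[0, 0, 0, 0, 0, 0, 0.75, 0, 0, 0, 0, 0, 0, 0.95, 0, 0, 0, 0, 0, 0, 0.95, 0, 0, 0, 0, 0, 0, 0.95],
  newtons=60,
)

```text
time_s: 20.72
position: [0.5635, -0.1034, 0.1256]
eef_rot: [3.138, 0.611, -3.008]
ft_force: [-3.3, 4.6, 2.9]
finger_gap: 0.134
grip_force: 62.2
```

```bash
python3 g.py
```

```text
pos [ 0.5635 -0.1034  0.1256] joints [-0.4705 -0.158   1.9422  0.4384  0.8855 -2.3742] gap 0.13392153422444977
to f+27n in tool mm [ 0.4088 -1.4687  3.9895] turn [ 0.2204 -0.0063  0.0157]
height over face mm 30.995046256188253 F tool [ 0.5433  5.0335 -3.8554] M tool [-0.7574  0.2644  0.0309] |t| 20.725
```

Call:
move_arm(
  increments=[0, 1.6, 0, 0, 0, 0, 0.95, 0, 0, 3, 0, 0, 0, 0.95, 0, 0, 3, 0, 0, 0, 0.95, 0, 0, 0, 0, 0, 0, 0.95],
)

```text
time_s: 21.22
position: [0.567, -0.1027, 0.1207]
eef_rot: [3.141, 0.611, -3.008]
ft_force: [-5.7, 2.5, 5.8]
finger_gap: 0.134
grip_force: 62.7
```

```bash
python3 g.py
```

```text
pos [ 0.567  -0.1027  0.1207] joints [-0.4633 -0.1461  1.9428  0.4366  0.8692 -2.3716] gap 0.13421506722276272
to f+27n in tool mm [ 0.4733 -1.6151 -2.0774] turn [0.0569 0.0016 0.0388]
height over face mm 24.924248429499936 F tool [ 1.0181  3.2399 -7.7436] M tool [-0.3046  0.577  -0.0228] |t| 21.225
```

Call:
move_arm(
  increments=[0, 0.5, 1.5, 0, 0, 0, 0.95, 0, 0, 1.2, 0, 0, 0, 0.95, 0, 0, 0, 0, 0, 0, 0.95],
)

```text
time_s: 21.6
position: [0.5684, -0.1025, 0.1187]
eef_rot: [-3.141, 0.611, -3.007]
ft_force: [-7.8, 0.8, 6.5]
finger_gap: 0.136
grip_force: 62.9
```

```bash
python3 g.py
```

```text
pos [ 0.5684 -0.1025  0.1187] joints [-0.4606 -0.1412  1.9428  0.436   0.863  -2.3708] gap 0.13625189989958586
to f+27n in tool mm [ 0.5117 -1.649  -4.5091] turn [0.0028 0.0002 0.0528]
height over face mm 22.49093490215622 F tool [ 2.5262  1.8374 -9.6882] M tool [-0.2462  0.7059  0.0281] |t| 21.6
```

Call:
move_arm(
  increments=[0, 0, 1, 0, 0, 0, 0.95, 0, 0, 0, 0, 0, 0, 0.95],
)

```text
time_s: 21.85
position: [0.5687, -0.1025, 0.1185]
eef_rot: [-3.141, 0.611, -3.007]
ft_force: [-13.0, 1.3, 10.1]
finger_gap: 0.134
grip_force: 64.0
```

```bash
python3 g.py
```

```text
pos [ 0.5687 -0.1025  0.1185] joints [-0.4602 -0.1403  1.9423  0.4357  0.8626 -2.371 ] gap 0.13448248586725361
to f+27n in tool mm [ 0.6334 -1.6313 -4.8217] turn [ 0.0022 -0.0151  0.0896]
height over face mm 22.178203404805146 F tool [  4.6096   3.0068 -15.6059] M tool [-0.3445  1.09    0.0754] |t| 21.85
```

Call:
move_arm(
  increments=[0, 0, 0, 0, 0, 5, 0.95, 0, 0, 0, 0, 0, 5, 0.95, 0, 0, 0, 0, 0, 5, 0.95, 0, 0, 0, 0, 0, 0, 0.95],
)

```text
time_s: 22.35
position: [0.5686, -0.1023, 0.1185]
eef_rot: [2.963, 0.587, 2.96]
ft_force: [-13.2, 1.0, 11.1]
finger_gap: 0.131
grip_force: 63.9
```

```bash
python3 g.py
```

```text
pos [ 0.5686 -0.1023  0.1185] joints [-0.46   -0.1404  1.9425  0.4359  0.8628 -2.1088] gap 0.13110956099371196
to f+27n in tool mm [ 0.0576 -1.932  -4.8294] turn [  0.022   -0.0241 -14.9372]
height over face mm 22.171195837320802 F tool [  4.8019   1.5248 -16.4866] M tool [-0.1385  1.1973  0.0624] |t| 22.35
```

Call:
move_arm(
  increments=[0, 0, 0, 0, 0, 7, 0.95, 0, 0, 0, 0, 0, 8, 0.95, 0, 0, 0, 0, 0, 8, 0.95, 0, 0, 0, 0, 0, 7, 0.95, 0, 0, 0, 0, 0, 0, 0.95],
)

```text
time_s: 22.98
position: [0.5686, -0.1019, 0.1185]
eef_rot: [2.682, 0.417, 2.391]
ft_force: [-13.0, 1.7, 11.1]
finger_gap: 0.133
grip_force: 63.9
```

```bash
python3 g.py
```

```text
pos [ 0.5686 -0.1019  0.1185] joints [-0.4597 -0.1405  1.9425  0.4365  0.8634 -1.5849] gap 0.1329661696064873
to f+27n in tool mm [-1.1701 -2.008  -4.8493] turn [  0.0638  -0.0497 -44.9622]
height over face mm 22.153436986564042 F tool [  5.2252  -0.3783 -16.3329] M tool [ 0.2633  1.2756 -0.0076] |t| 22.975
```

Call:
move_arm(
  increments=[0, 0, 0, 0, 0, 7, 0.95, 0, 0, 0, 0, 0, 7, 0.95, 0, 0, 0, 0, 0, 4, 0.95, 0, 0, 0, 0, 0, 0, 0.95, 0, 0, 0, 0, 0, 0, 0.95],
)

```text
time_s: 23.6
position: [0.5687, -0.1017, 0.1186]
eef_rot: [2.584, 0.263, 2.101]
ft_force: [-12.5, 2.8, 11.2]
finger_gap: 0.135
grip_force: 63.9
```

```bash
python3 g.py|tail -2
```

```text
to f+27n in tool mm [-1.8412 -1.7757 -4.8357] turn [  0.0866  -0.06   -62.9304]
height over face mm 22.168482672840806 F tool [  5.4997  -1.0385 -16.0738] M tool [ 0.5433  1.1514 -0.0232] |t| 23.6
```

Call:
move_arm(
  increments=[0, 0, 0, 0, 0, 1.5, 0.95, 0, 0, 0, 0, 0, 1, 0.95, 0, 0, 0, 0, 0, 0, 0.95],
)

```text
time_s: 23.98
position: [0.5687, -0.1016, 0.1186]
eef_rot: [2.574, 0.239, 2.063]
ft_force: [-12.4, 3.6, 11.5]
finger_gap: 0.126
grip_force: 63.9
```

```bash
python3 g.py|tail -2
```

```text
to f+27n in tool mm [-1.9292 -1.7546 -4.8279] turn [  0.0893  -0.0598 -65.4317]
height over face mm 22.17652689271125 F tool [  6.0032  -0.5974 -16.1895] M tool [0.6055 1.1413 0.0262] |t| 23.975
```

Call:
move_arm(
  increments=[0, 0, 0, 0, 0, 1.3, 0.95, 0, 0, 0, 0, 0, 1.2, 0.95, 0, 0, 0, 0, 0, 0, 0.95],
)

```text
time_s: 24.35
position: [0.5687, -0.1016, 0.1186]
eef_rot: [2.565, 0.216, 2.025]
ft_force: [-12.2, 3.1, 10.3]
finger_gap: 0.134
grip_force: 63.9
```

```bash
python3 g.py|tail -2
```

```text
to f+27n in tool mm [-2.0235 -1.703  -4.834 ] turn [  0.0945  -0.0615 -67.931 ]
height over face mm 22.17065331611887 F tool [  5.7397  -1.6422 -15.1365] M tool [ 0.6132  1.1596 -0.009 ] |t| 24.35
```

Call:
move_arm(
  increments=[0, 0, 0, 0, 0, 1.3, 0.95, 0, 0, 0, 0, 0, 1.2, 0.95, 0, 0, 0, 0, 0, 0, 0.95],
)

```text
time_s: 24.72
position: [0.5687, -0.1016, 0.1186]
eef_rot: [2.558, 0.192, 1.988]
ft_force: [-11.6, 3.3, 10.6]
finger_gap: 0.139
grip_force: 63.9
```

```bash
python3 g.py|tail -2
```

```text
to f+27n in tool mm [-2.1214 -1.6223 -4.8425] turn [  0.0964  -0.0673 -70.4339]
height over face mm 22.162405121756674 F tool [  5.5724  -1.1395 -15.0179] M tool [0.7366 1.1595 0.013 ] |t| 24.725
```

Call:
move_arm(
  increments=[0, 0, 0, 0, 0, 1.3, 0.95, 0, 0, 0, 0, 0, 1.2, 0.95, 0, 0, 0, 0, 0, 0, 0.95],
)

```text
time_s: 25.1
position: [0.5687, -0.1015, 0.1186]
eef_rot: [2.551, 0.168, 1.951]
ft_force: [-11.9, 4.0, 9.9]
finger_gap: 0.132
grip_force: 63.9
```

```bash
python3 g.py|tail -2
```

```text
to f+27n in tool mm [-2.2103 -1.5588 -4.857 ] turn [  0.0995  -0.0701 -72.9363]
height over face mm 22.148136607838232 F tool [  6.3787  -1.7718 -14.5458] M tool [0.6814 1.0558 0.0065] |t| 25.1
```

Call:
move_arm(
  increments=[0, 0, 0, 0, 0, 1.3, 0.95, 0, 0, 0, 0, 0, 1.2, 0.95, 0, 0, 0, 0, 0, 0, 0.95],
)

```text
time_s: 25.48
position: [0.5688, -0.1015, 0.1187]
eef_rot: [2.545, 0.143, 1.915]
ft_force: [-12.7, 4.3, 10.9]
finger_gap: 0.136
grip_force: 63.9
```

```bash
python3 g.py|tail -2
```

```text
to f+27n in tool mm [-2.2816 -1.5234 -4.8219] turn [  0.1042  -0.0667 -75.4344]
height over face mm 22.183420924593364 F tool [  6.6675  -1.9727 -15.8126] M tool [0.7853 1.0628 0.0224] |t| 25.475
```

Call:
move_arm(
  increments=[0, 0, 0, 0, 0, 1.3, 0.95, 0, 0, 0, 0, 0, 1.2, 0.95, 0, 0, 0, 0, 0, 0, 0.95],
)

```text
time_s: 25.85
position: [0.5688, -0.1015, 0.1187]
eef_rot: [2.541, 0.119, 1.878]
ft_force: [-12.3, 3.6, 10.8]
finger_gap: 0.136
grip_force: 63.8
```

```bash
python3 g.py|tail -2
```

```text
to f+27n in tool mm [-2.3241 -1.4356 -4.8384] turn [  0.1041  -0.0674 -77.9393]
height over face mm 22.166906991370432 F tool [  5.8178  -2.2036 -15.5679] M tool [0.8064 1.0284 0.0089] |t| 25.85
```

Call:
move_arm(
  increments=[0, 0, 0, 0, 0, 1.3, 0.95, 0, 0, 0, 0, 0, 1.2, 0.95, 0, 0, 0, 0, 0, 0, 0.95],
)

```text
time_s: 26.22
position: [0.5688, -0.1015, 0.1187]
eef_rot: [2.537, 0.094, 1.842]
ft_force: [-11.6, 2.9, 11.1]
finger_gap: 0.136
grip_force: 63.8
```

```bash
python3 g.py|tail -2
```

```text
to f+27n in tool mm [-2.3999 -1.3294 -4.8443] turn [  0.0986  -0.0748 -80.4066]
height over face mm 22.160946917438142 F tool [  4.8662  -1.9699 -15.4287] M tool [ 0.768   1.072  -0.0782] |t| 26.225
```

Call:
move_arm(
  increments=[0, 0, 0, 0, 0, 1, 0.95, 0, 0, 0, 0, 0, 0, 0.95],
)

```text
time_s: 26.48
position: [0.5688, -0.1015, 0.1187]
eef_rot: [2.536, 0.085, 1.828]
ft_force: [-11.7, 3.5, 10.8]
finger_gap: 0.136
grip_force: 63.8
```

```bash
python3 g.py|tail -2
```

```text
to f+27n in tool mm [-2.4211 -1.3204 -4.823 ] turn [  0.0937  -0.0728 -81.3753]
height over face mm 22.182044986307638 F tool [  5.4697  -2.1554 -15.2284] M tool [ 0.8422  1.074  -0.2183] |t| 26.475
```

Call:
move_arm(
  increments=[0, 0, 0, 0, 0, 1, 0.95, 0, 0, 0, 0, 0, 0, 0.95],
)

```text
time_s: 26.72
position: [0.5688, -0.1015, 0.1187]
eef_rot: [2.535, 0.075, 1.814]
ft_force: [-10.8, 3.2, 10.9]
finger_gap: 0.133
grip_force: 63.8
```

```bash
python3 g.py|tail -2
```

```text
to f+27n in tool mm [-2.4675 -1.2699 -4.8344] turn [  0.0889  -0.0779 -82.3499]
height over face mm 22.17051164913721 F tool [  4.9169  -1.5574 -14.8349] M tool [ 0.7806  0.9958 -0.3334] |t| 26.725
```

The stop is felt at about 80°, with the torque rising to 0.33 N m. I'll back off 2° to unload it, staying inside the detent, and let the handle rise.

Call:
move_arm(
  increments=[0, 0, 0, 0, 0, -2, 0.95, 0, 0, -1, 0, 0, 0, 0.95, 0, 0, -3, 0, 0, 0, 0.95, 0, 0, -3, 0, 0, 0, 0.95, 0, 0, -3, 0, 0, 0, 0.95, 0, 0, 0, 0, 0, 0, 0.95],
)

```text
time_s: 27.48
position: [0.5635, -0.1023, 0.1261]
eef_rot: [2.536, 0.094, 1.841]
ft_force: [-1.8, 4.8, 5.3]
finger_gap: 0.133
grip_force: 62.3
```

```bash
python3 g.py|tail -2
```

```text
to f+27n in tool mm [-2.375  -1.2148  4.2785] turn [  0.1135  -0.0334 -80.4702]
height over face mm 31.283545177654283 F tool [ 4.5778  2.9154 -5.0195] M tool [ 0.0226  1.0496 -0.216 ] |t| 27.475
```

Call:
move_arm(
  increments=[0, 0, 0, 0, 0, 0, 0.8, 0, 0, 0, 0, 0, 0, 0.65, 0, 0, 0, 0, 0, 0, 0.65, 0, 0, -10, 0, 0, 0, 0.65, 0, 0, -30, 0, 0, 0, 0.65, 0, 0, -50, 0, 0, 0, 0.65, 0, 0, -40, 0, 0, 0, 0.65, 0, 0, -30, 0, 0, 0, 0.65, 0, 0, 0, 0, 0, 0, 0.65, 0, 0, 0, 0, 0, 0, 0.65],
)

```text
time_s: 28.72
position: [0.4722, -0.1151, 0.2558]
eef_rot: [2.538, 0.094, 1.84]
ft_force: [-0.1, -0.6, 0.1]
finger_gap: 0.347
grip_force: 0.0
```

Run:
```python
from h import *
s=monitor.get_state();print(s["time_s"],s["position"],s["ft_force"])
S=vision.capture("scene");T=vision.capture("top")
a=cv2.resize(T[170:310,350:490],(400,400),interpolation=cv2.INTER_CUBIC);b=cv2.resize(S[170:350,270:470],(400,400),interpolation=cv2.INTER_CUBIC)
cv2.imwrite("pics/c7.png",np.hstack([a,b]))
```

```text
28.725 [ 0.4722 -0.1151  0.2558] [-0.082  -0.5891  0.0879]
```

View pics/c7.png

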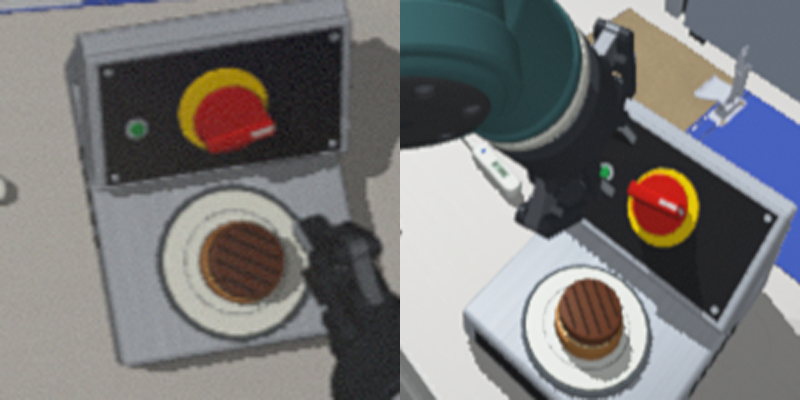

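The top crop shows the handle turned about 80° clockwise and standing out, with the pointer to the right at (260,132). The stack is centred and untouched at (242,262), and the arm is clear.

```bash
python3 -c "
from cell import ticket;print(ticket.finish_job())"
```

```text
the job is handed in; nothing more can be done
None
```

Job handed in at about 29 s: the toast lies flat about 2–3 mm off the plate centre by camera with the patty on top, and the handle was turned to its stop (felt at about 80°, 0.33 N m), backed off 2° and has sprung back out, on.

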